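# Snap a sanding bobbin onto a ball-lock spindle

### The job

Fit the slim sanding bobbin on the upright spindle of the shoe-sole finisher: slide it down past the sprung balls until it clicks and sits fully home on the steel flange (how high the spindle stands is not known exactly, so feel for it), then let go of it and move clear. Lower it in the hand, do not let it drop down the spindle, push firmly but never hard, because the spindle's bearing is delicate, and leave the other things on the bench where they are.

Things in the scene. Friction and masses are not known exactly. Their poses are not given: they have to be found in the camera images.
- bobbin: the slim sanding bobbin to fit: rust-brown drum 42 mm across, 60 mm tall, 0.10 to 0.20 kg, standing upright on the bench. Origin: centre of its underside; z up along its axis. A hole runs through it: the lowest 20 mm is the hub, with a 20 mm bore; above the hub the hole is 30 mm wide.
- bobbin_hub (a point): point on the slim bobbin's axis 20 mm above its underside, level with the hub's upper edge. Once the bobbin is home the two balls stand out over this edge and hold it down.
- finisher: the finisher's fixed grey cast housing, 160 x 160 x 50 mm. Origin: centre of its underside, on the bench, on the spindle's axis; z up. The spindle's height has been left anywhere in a 40 mm range and is not measured: the upper face of its flange, a steel disc 40 mm across where the bobbin must sit, is 62 to 102 mm above this origin, to be found by feel.
- spindle_foot (a point): point on the spindle's axis in the housing's top face, 50 mm above the bench. On the flange stands an 18 mm rod, straight for 42 mm, then a 12 mm tip tapering to 8 mm (its end 54 mm above the flange, 116 to 156 mm above the bench). 23 mm above the flange two sprung balls stand 3 mm out of opposite sides of the rod; the bobbin's weight does not push them in.
- spindle_clear (a point): point on the spindle's axis 156 mm above the bench, the highest its tip can end. Feel: the bobbin's underside meets the balls 27 mm above the flange (5 to 12 N of push), then slides easily; in the last 3 mm the balls snap out over the hub and draw it down with up to 10 N on to the flange, whose rubber cushion gives 1 mm per 9 N. Over 32 N on the spindle, or dropping at 0.25 m/s, harms it.
- wide_bobbin: a wider bobbin of the same make, 64 mm across and 42 mm tall, upright; not to be used. Origin: centre of its underside.
- polish_tin: round closed tin of shoe polish, 74 mm across and 28 mm tall. Origin: centre of its underside.
- shoe_brush: wooden shoe brush lying bristles down, 60 x 160 x 46 mm, long along its y. Origin: centre of its underside.
There are look-alikes about, which are no part of the job. What is shaped like the bobbin but black or pink is not meant.

How it is judged:
By the outcome, as a careful person would: the job done as asked, in the order asked, and still so for the second after the job is handed in, with the robot touching nothing.
It also fails if it takes over 64 s, if anything falls off the work surface, if the arm or the gripper's body presses on something with over 40 N, if the wrist force passes 120 N, or if a joint passes its speed limit or range.

### The arm

A 7-joint arm with a two-finger parallel gripper is mounted at the origin on the work surface. World frame = base frame: x ahead of the robot, y to its left, z up, the work surface at z = 0. Lengths are in m, angles in rad, forces in N, time in s.
With the tool pointing down it reaches from about 0.425 to 0.875 m from the base axis. Payload 4.7 kg.
Tool frame: the origin (TCP) lies at the very end of the fingers, on their centre line; the grasp point (between the pads) lies 19 mm behind it; z points along the fingers, y is the direction in which the jaws open and shut (so a half turn about z gives the same grasp; the last joint's range is limited). The gripper opens to 87 mm and grips with 3 to 60 N. Pads are 19 mm wide; open, the fingers measure 117 mm over their backs; the gripper's body (75 mm by 190 mm) begins 51 mm behind the grasp point.
Start: joints at [-1.228, 0.321, -0.07, 1.45, 0.023, 1.371, -0.057], TCP at [0.21, 0.615, 0.223] pointing down, gripper open.
Joint ranges: [-2.86, 2.86], [-0.3, 2.09], [-1.38, 1.24], [0.06, 2.45], [-1.56, 4.7], [0.09, 2.05], [-2.69, 2.69]. Speed limits (rad/s): [2.57, 2.57, 3.14, 3.14, 3.14, 3.14, 3.14].

### API

Orientations are given as a rotation vector (axis times angle).
In Python, from bench import * gives the robot as it stands.
- The arm moves only by the shell command python3 -m jog 'ROWS' [OPENING] [FORCE]. ROWS is JSON, a list of rows, each a list of 4 numbers: the shift along the world's x, y, z in mm, then the turn about the world's z in rad. In form: [[x, y, z, twist], ...]. A call has exactly 8 rows; each row is the pose to reach, as a shift and turn from the pose commanded when the call began; what a row does not reach only later rows make up. A row lasts 1/8 s, in which the tool goes at most 62.5 mm and 10.7 degrees, less where a joint would pass 70% of its speed; a pose out of reach is approached as far as the arm can. A call with a gripper value outside its range is refused whole. OPENING is the opening, from -1 (shut) to 1 (fully open), set as the call begins (- or left out, the last holds). The fingers move at their own pace and stop on an object; FORCE is the grip in N (left out, the last holds). Time passes only in rows, so rows that repeat a pose let the fingers close, or fill a call up. It gives the time, the measured TCP pose, the force and the opening at its end, in the units of the state.
- get_state(): the state, without advancing time (a new reading comes with each control period).
- get_image(name): name is "side" or "top"; returns a dict with "image" (480x640x3 uint8, red, green, blue), "fx", "fy", "cx", "cy" (pixels), "D" ([k1, k2, p1, p2, k3] as OpenCV has them; the pictures are not rectified), "position" and "rotation" of the camera in the world. Camera axes: x right, y down, z forward; pixel columns grow to the right and rows downward; lengths in m; the calibration is good to about 2 mm. A picture is of the moment at which its call begins. There is no depth.
- close_job(): hands the job in, once; it reports no verdict.
The state is a dict: "time": time; "joint_positions": joint angles; "qd": joint speeds; "joint_torque": joint torques, N m; "position": TCP position; "tool_rot": TCP orientation; "ft_force": force on the tool from outside, world axes, zero at the start; "torque": the same for the moment, N m; "grip_width": opening from 0.0 (shut) to 1.0 (fully open).
Only numpy, scipy, OpenCV 4.12 (cv2) and the standard library are available. Lean on these libraries where they do the work, as an engineer would, in place of code of your own. Each camera call takes 0.05 s, during which the arm holds its last target. There are 200 camera calls.

## Working session

There is one attempt and no reset: what is moved stays moved. The work goes in short steps, Python scripts to look and compute and a shell command to move; the robot and the scene stay as the last step left them, time stands still between calls to the robot, and variables do not carry over. Pictures are saved under pics/ and viewed, about 8 in all and at most 12, crops included, and the job is handed in when it is done.

```bash
mkdir -p pics; ls; python3 - <<'E'
from bench import *
import cv2
s=get_state();print(s)
for n in("side","top"):
    d=get_image(n);cv2.imwrite(f"pics/{n}0.png",d["image"][:,:,::-1]);print({k:v for k,v in d.items() if k!="image"})
E
```

```text
pics
{'time': 0.0, 'joint_positions': array([-1.22792803,  0.32179484, -0.07007128,  1.45166172,  0.02262298,
        1.37082056, -0.05694358]), 'qd': array([-2.58368648e-04, -7.51467722e-04,  1.13553420e-04, -2.42569602e-03,
       -3.96113786e-05, -2.22888120e-04, -5.11363402e-04]), 'joint_torque': array([-8.14252562e-04, -4.91283739e+01, -4.04363852e-01, -3.12530279e+01,
       -6.39329106e-02,  4.37381922e-02,  1.74016427e-04]), 'position': array([0.20975452, 0.61463876, 0.22148639]), 'tool_rot': array([-5.14108089e-01, -3.09905220e+00,  2.96680432e-03]), 'ft_force': array([ 0.43484014, -0.15883441, -0.54868452]), 'torque': array([ 0.01998603, -0.02849393, -0.0088041 ]), 'grip_width': 0.9983463509347946}
{'fx': 607.858242266623, 'fy': 607.858242266623, 'cx': 321.8828602908295, 'cy': 246.1638780230087, 'D': array([-0.07666659,  0.        ,  0.        ,  0.        ,  0.        ]), 'position': array([ 0.2172326 , -0.49900743,  0.85098884]), 'rotation': array([-2.30339085,  0.61971621, -0.24313789])}
{'fx': 522.9626673635047, 'fy': 522.9626673635047, 'cx': 326.60843137862594, 'cy': 239.47893955360857, 'D': array([-0.14885286,  0.        ,  0.        ,  0.        ,  0.        ]), 'position': array([0.5015749 , 0.10684288, 1.24398283]), 'rotation': array([-2.18634647,  2.16387379, -0.09658196])}
```

View pics/top0.png

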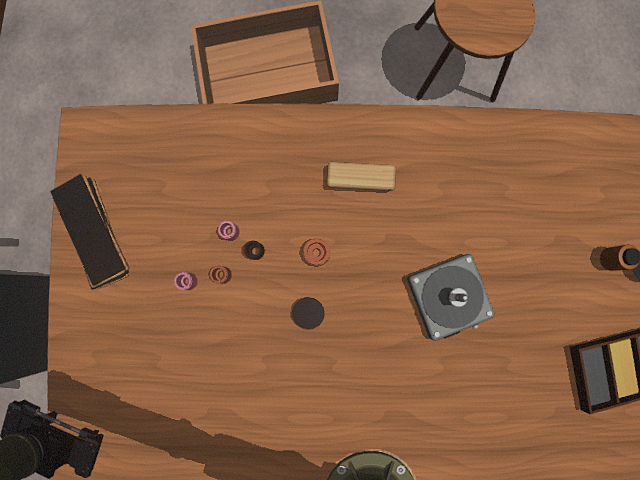

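View pics/side0.png

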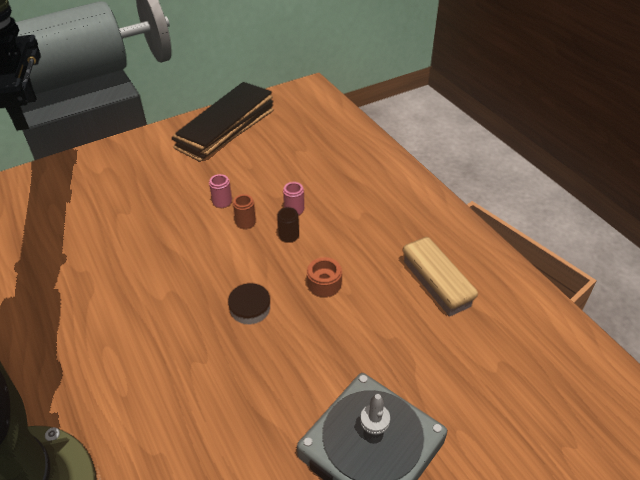

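The top view shows pink drums at (185,281) and (228,230), a black one at (254,250), a rust-brown slim one at (219,274), the wide bobbin at (316,252), the tin at (308,313) and the spindle at (458,297). In the side view the slim rust one is at (244,211). It fits by colour and slimness. I'll confirm it in an enlarged crop.

```bash
cat > h.py <<'E'
import cv2,numpy as np
from scipy.spatial.transform import Rotation as R
def ray(d,uv):
    K=np.array([[d["fx"],0,d["cx"]],[0,d["fy"],d["cy"]],[0,0,1]])
    p=cv2.undistortPoints(np.array([[uv]],float),K,d["D"])[0,0]
    v=cv2.Rodrigues(np.array(d["rotation"]))[0]@[p[0],p[1],1]
    return np.array(d["position"]),v/np.linalg.norm(v)
def plane(d,uv,z):
    o,v=ray(d,uv);return o+v*(z-o[2])/v[2]
def tri(a,ua,b,ub):
    (o,v),(p,w)=ray(a,ua),ray(b,ub)
    s=np.linalg.lstsq(np.c_[v,-w],p-o,rcond=None)[0]
    x,y=o+v*s[0],p+w*s[1];return (x+y)/2,np.linalg.norm(x-y)*1e3
def proj(d,X):
    Rm=cv2.Rodrigues(np.array(d["rotation"]))[0]
    K=np.array([[d["fx"],0,d["cx"]],[0,d["fy"],d["cy"]],[0,0,1]])
    return cv2.projectPoints(np.array([X],float),Rm.T,-Rm.T@d["position"],K,d["D"])[0][0,0]
E
python3 - <<'E'
import cv2,numpy as np
t=cv2.imread("pics/top0.png");s=cv2.imread("pics/side0.png")
c=lambda im,x,y,w,h,W,H:cv2.resize(im[y:y+h,x:x+w],(W,H),interpolation=cv2.INTER_CUBIC)
# 5x
a=np.hstack([c(t,190,245,60,60,400,300*4//3)[:300],c(s,210,170,80,60,400,300)]) if 0 else np.hstack([c(t,180,240,80,60,400,300),c(s,210,180,80,60,400,300)])
b=np.hstack([c(t,420,265,80,60,400,300),c(s,335,380,80,60,400,300)])
cv2.imwrite("pics/crop1.png",np.vstack([a,b]))
E
```

```text
(no output)
```

View pics/crop1.png

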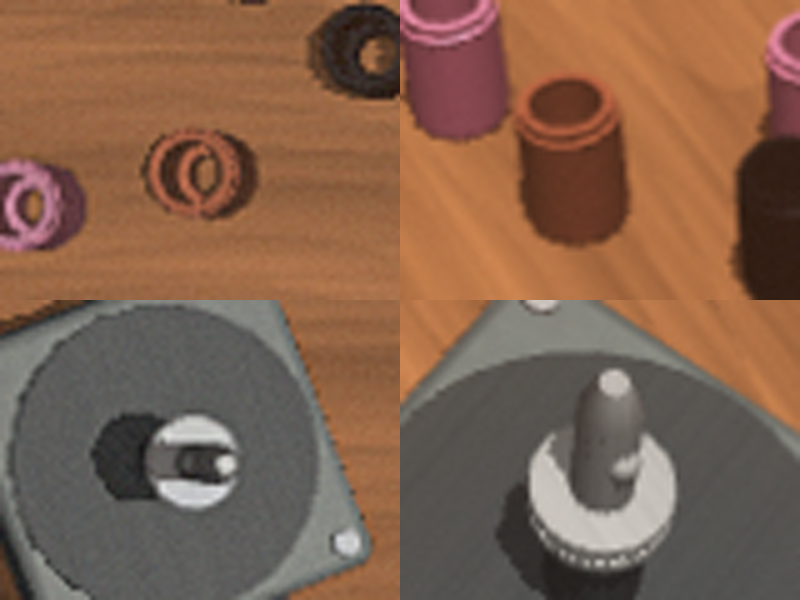

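The crop confirms it: the slim bobbin is the rust-brown one at top (218,275) and side (243,200). The spindle tip is at top (465,298) and side (378,396), the flange at top (459,297) and side (375,417). Next I'll measure.

```bash
cat > m.py <<'E'
from h import *
from bench import *
T,S=get_image("top"),get_image("side")
np.set_printoptions(precision=4,suppress=True)
print("bobbin rim",tri(T,(218.2,274.6),S,(243.4,200.3)))
print("tip",tri(T,(465.2,297.8),S,(377.8,396.4)))
print("flange",tri(T,(458.8,297.4),S,(375.4,416.6)))
def mask(d,x,y,w,h,f):
    hsv=cv2.cvtColor(d["image"],cv2.COLOR_RGB2HSV);m=np.zeros(hsv.shape[:2],np.uint8)
    m[y:y+h,x:x+w]=f(hsv[y:y+h,x:x+w].astype(int))*255
    cs,_=cv2.findContours(m,cv2.RETR_EXTERNAL,cv2.CHAIN_APPROX_NONE)
    return max(cs,key=cv2.contourArea)
# bright flange face, tip, housing outline
for n,d,b in(("top",T,(440,275,40,45)),("side",S,(345,390,60,60))):
    c=mask(d,*b,lambda h:(h[...,2]>150)&(h[...,1]<60)); print(n,"flange ell",cv2.fitEllipse(cv2.convexHull(c)),cv2.boundingRect(c))
# grey housing (low sat) in top
c=mask(T,390,240,120,110,lambda h:(h[...,1]<70));print("house top",cv2.minAreaRect(c))
c=mask(T,205,260,32,28,lambda h:(h[...,1]>125)&(h[...,0]<10));print("rust top",cv2.fitEllipse(cv2.convexHull(c)))
c=mask(S,228,190,32,42,lambda h:(h[...,1]>125)&(h[...,0]<10));print("rust side",cv2.boundingRect(c),cv2.minAreaRect(c))
for p in((218.2,274.6),):
    print("rim on z=.06",plane(T,p,.06),plane(S,(243.4,200.3),.06))
E
python3 m.py
```

```text
bobbin rim (array([0.5256, 0.3541, 0.06  ]), np.float64(1.0316613120585665))
tip (array([ 0.479 , -0.1831,  0.1547]), np.float64(1.5705270583652735))
flange (array([ 0.4789, -0.1831,  0.1012]), np.float64(1.253716363092698))
top flange ell ((458.90826416015625, 292.2501220703125), (8.3955078125, 14.41069507598877), 99.63052368164062) (451, 288, 16, 7)
side flange ell ((375.0455627441406, 416.6722717285156), (25.640764236450195, 29.383625030517578), 103.35870361328125) (361, 407, 29, 23)
house top ((451.0353088378906, 298.0666198730469), (72.5392074584961, 69.49180603027344), 69.19320678710938)
rust top ((219.53652954101562, 274.23602294921875), (17.635650634765625, 21.093387603759766), 91.4700927734375)
rust side (233, 195, 22, 34) ((243.71722412109375, 211.38938903808594), (33.498226165771484, 20.189472198486328), 84.80557250976562)
rim on z=.06 [0.5252 0.3543 0.06  ] [0.5261 0.3538 0.06  ]
```

```bash
python3 -m jog '[[40,-33,0,-0.1],[85,-70,0,-0.2],[130,-107,-10,-0.3],[175,-145,-20,-0.4],[220,-182,-40,-0.45],[265,-220,-60,-0.45],[300,-248,-80,-0.45],[316,-261,-90,-0.45]]' 0.38 20
python3 -m jog '[[0,0,0,0],[0,0,0,0],[0,0,0,0],[0,0,0,0],[0,0,0,0],[0,0,0,0],[0,0,0,0],[0,0,0,0]]'
```

```text
time: 1.2
position: [0.5275, 0.3509, 0.1312]
tool_rot: [1.199, 2.904, -0.004]
ft_force: [0.0, -0.3, -0.2]
grip_width: 0.694
time: 2.2
position: [0.526, 0.3541, 0.1325]
tool_rot: [1.193, 2.906, -0.0]
ft_force: [0.6, -0.1, 0.1]
grip_width: 0.689
```

```bash
python3 -m jog '[[0,0,-20,0],[0,0,-40,0],[0,0,-60,0],[0,0,-80,0],[0,0,-95,0],[0,0,-105,0],[0,0,-110,0],[0,0,-110,0]]'
python3 -m jog '[[0,0,0,0],[0,0,0,0],[0,0,0,0],[0,0,0,0],[0,0,0,0],[0,0,0,0],[0,0,0,0],[0,0,0,0]]' -1 25
python3 -m jog '[[0,0,0,0],[0,0,2,0],[0,0,4,0],[0,0,8,0],[0,0,15,0],[0,0,20,0],[0,0,20,0],[0,0,20,0]]'
python3 - <<'E'
from bench import *
import cv2,numpy as np
t=get_image("top")["image"];s=get_image("side")["image"]
c=lambda im,x,y,w,h,W,H:cv2.resize(im[y:y+h,x:x+w,::-1],(W,H),interpolation=cv2.INTER_CUBIC)
cv2.imwrite("pics/c2.png",np.hstack([c(t,170,220,100,90,400,360),c(s,200,150,100,90,400,360)]))
E
```

```text
time: 3.2
position: [0.526, 0.3542, 0.0226]
tool_rot: [1.193, 2.906, 0.0]
ft_force: [-0.0, -0.3, 0.1]
grip_width: 0.691
time: 4.2
position: [0.5262, 0.3544, 0.0231]
tool_rot: [1.192, 2.906, 0.001]
ft_force: [-0.7, -0.9, 5.2]
grip_width: 0.47
time: 5.2
position: [0.5258, 0.3541, 0.0426]
tool_rot: [-1.193, -2.906, 0.0]
ft_force: [0.2, 0.4, -0.6]
grip_width: 0.471
```

View pics/c2.png

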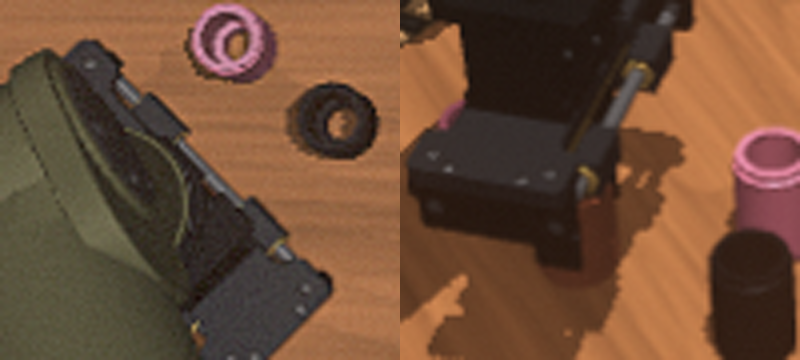

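The jaws hold something 41 mm wide, as expected, and the side crop shows the rust drum between the fingers. I'll lift it and check the weight and joint 7.

```bash
python3 -m jog '[[0,0,20,0],[0,0,45,0],[0,0,75,0],[0,0,105,0],[0,0,135,0],[0,0,160,0],[0,0,170,0],[0,0,170,0]]'
python3 -c "
from bench import *
s=get_state();print(s['joint_positions'],s['ft_force'],s['grip_width'])"
```

```text
time: 6.3
position: [0.5262, 0.3543, 0.2136]
tool_rot: [1.192, 2.906, 0.002]
ft_force: [0.0, -0.1, -1.7]
grip_width: 0.469
[-0.79788343  0.28943077  0.20223639  1.51575656 -0.05902055  1.34065351
  0.20144963] [ 0.0122551  -0.05702762 -1.72371315] 0.4693969412535661
```

```bash
python3 -m jog '[[-2,-20,0,-0.1],[-5,-55,0,-0.2],[-8,-95,0,-0.3],[-12,-135,0,-0.4],[-15,-175,0,-0.5],[-18,-215,0,-0.6],[-21,-255,0,-0.7],[-24,-295,0,-0.8]]'
python3 -m jog '[[-3,-35,0,-0.1],[-6,-75,0,-0.2],[-9,-115,0,-0.3],[-12,-150,0,-0.4],[-15,-185,0,-0.5],[-18,-210,0,-0.6],[-21,-230,0,-0.7],[-23,-242,0,-0.7]]'
python3 -m jog '[[0,0,0,0],[0,0,0,0],[0,0,0,0],[0,0,0,0],[0,0,0,0],[0,0,0,0],[0,0,0,0],[0,0,0,0]]'
python3 - <<'E'
from bench import *
import cv2,numpy as np
t=get_image("top")["image"];s=get_image("side")["image"]
c=lambda im,x,y,w,h,W,H:cv2.resize(im[y:y+h,x:x+w,::-1],(W,H),interpolation=cv2.INTER_CUBIC)
cv2.imwrite("pics/c3.png",np.hstack([c(t,400,240,130,120,300,277)[:277],c(s,310,300,133,100,500,376)[:277]]) if 0 else c(s,300,310,160,120,800,600))
E
```

```text
time: 7.3
position: [0.5014, 0.057, 0.2121]
tool_rot: [-2.236, -2.207, 0.001]
ft_force: [1.2, 1.1, -0.5]
grip_width: 0.47
time: 8.3
position: [0.4785, -0.1845, 0.2126]
tool_rot: [2.855, 1.31, -0.0]
ft_force: [-0.7, 0.1, -0.5]
grip_width: 0.467
time: 9.3
position: [0.4789, -0.1828, 0.2126]
tool_rot: [2.854, 1.314, 0.0]
ft_force: [1.3, -0.2, -1.7]
grip_width: 0.473
```

View pics/c3.png

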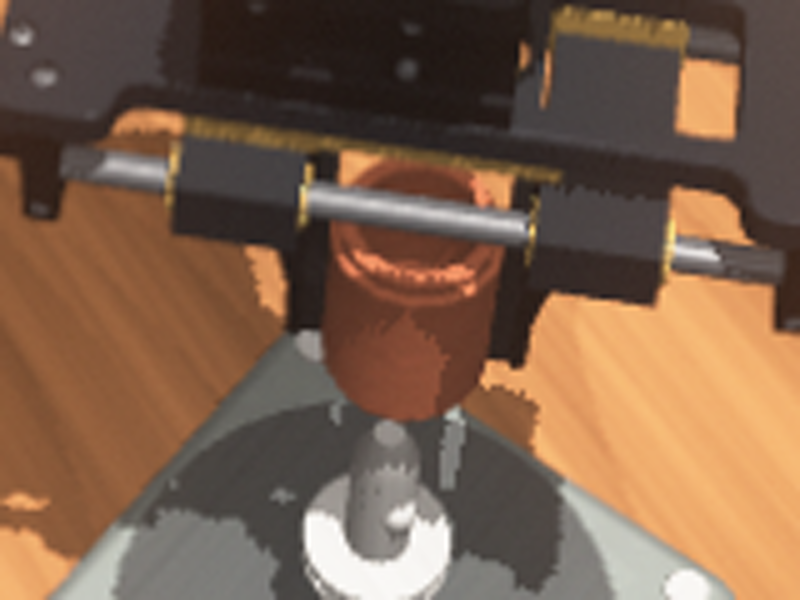

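```bash
python3 - <<'E'
from h import *
from bench import *
np.set_printoptions(precision=4,suppress=True)
S=get_image("side")
b=(300,310,160,120)
im=S["image"];hsv=cv2.cvtColor(im,cv2.COLOR_RGB2HSV).astype(int)
m=(hsv[...,0]<9)&(hsv[...,1]>125)
for v in range(370,394,3):
    u=np.where(m[v,355:405])[0]+355
    print(v,u.min(),u.max(),(u.min()+u.max())/2)
x,y=get_state()["position"][:2]
for z in(.19,.21,.23,.25): print(z,proj(S,(x,y,z)), "axis-by-cam",proj(S,(.479,-.1831,z)))
for z in (.1012,.1547): print(z,proj(S,(.479,-.1831,z)))
E
```

```text
370 365 397 381.0
373 365 397 381.0
376 366 397 381.5
379 365 396 380.5
382 366 396 381.0
385 367 395 381.0
388 369 392 380.5
391 372 388 380.0
0.19 [380.0038 381.6764] axis-by-cam [380.171  381.8029]
0.21 [381.0594 372.999 ] axis-by-cam [381.2302 373.1267]
0.23 [382.1557 363.9665] axis-by-cam [382.3301 364.0953]
0.25 [383.2949 354.5575] axis-by-cam [383.4731 354.6875]
0.1012 [375.9082 416.5171]
0.1547 [378.3946 396.3092]
```

The held drum's centre line (column 381) agrees with the spindle axis prediction to within 0.5 px, about 0.6 mm. I'll lower it gently.

```bash
python3 -m jog '[[0,0,-5,0],[0,0,-12,0],[0,0,-20,0],[0,0,-26,0],[0,0,-30,0],[0,0,-33,0],[0,0,-35,0],[0,0,-35,0]]' - 45
python3 -m jog '[[0,0,-1,0],[0,0,-2,0],[0,0,-3,0],[0,0,-4,0],[0,0,-5,0],[0,0,-6,0],[0,0,-7,0],[0,0,-8,0]]'
```

```text
time: 10.45
position: [0.4789, -0.1828, 0.1776]
tool_rot: [2.854, 1.314, -0.0]
ft_force: [0.9, -0.7, -1.3]
grip_width: 0.47
time: 11.45
position: [0.4789, -0.1828, 0.1695]
tool_rot: [2.854, 1.314, 0.0]
ft_force: [0.1, -0.0, -1.2]
grip_width: 0.468
```

```bash
python3 -m jog '[[0,0,-1,0],[0,0,-2,0],[0,0,-3,0],[0,0,-4,0],[0,0,-5,0],[0,0,-6,0],[0,0,-7,0],[0,0,-8,0]]'
python3 -m jog '[[0,0,-1,0],[0,0,-2,0],[0,0,-3,0],[0,0,-4,0],[0,0,-5,0],[0,0,-6,0],[0,0,-7,0],[0,0,-7,0]]'
```

```text
time: 12.45
position: [0.4783, -0.1831, 0.1613]
tool_rot: [-2.854, -1.313, 0.002]
ft_force: [-4.5, -1.3, 0.4]
grip_width: 0.468
time: 13.45
position: [0.4782, -0.1832, 0.1542]
tool_rot: [-2.854, -1.313, 0.002]
ft_force: [-4.7, -2.4, -1.3]
grip_width: 0.467
```

The lateral force says the rod is off towards -x and slightly -y, so I'll ease that way.

```bash
python3 -m jog '[[-0.5,-0.2,0,0],[-1,-0.4,0,0],[-1.2,-0.5,0,0],[-1.2,-0.5,0,0],[-1.2,-0.5,0,0],[-1.2,-0.5,0,0],[-1.2,-0.5,0,0],[-1.2,-0.5,0,0]]'
python3 -m jog '[[0,0,-0.5,0],[0,0,-1,0],[0,0,-1.5,0],[0,0,-2,0],[0,0,-2.5,0],[0,0,-3,0],[0,0,-3,0],[0,0,-3,0]]'
```

```text
time: 14.45
position: [0.478, -0.1832, 0.1547]
tool_rot: [2.854, 1.314, 0.001]
ft_force: [-0.6, -1.7, -1.2]
grip_width: 0.467
time: 15.45
position: [0.4779, -0.1832, 0.1516]
tool_rot: [2.854, 1.314, 0.001]
ft_force: [-0.3, -0.5, -2.3]
grip_width: 0.468
```

```bash
for i in 1; do python3 -m jog '[[0,0,-0.5,0],[0,0,-1,0],[0,0,-1.5,0],[0,0,-2,0],[0,0,-2,0],[0,0,-2,0],[0,0,-2,0],[0,0,-2,0]]'; done
python3 -m jog '[[0,0,-0.5,0],[0,0,-1,0],[0,0,-1.5,0],[0,0,-2,0],[0,0,-2,0],[0,0,-2,0],[0,0,-2,0],[0,0,-2,0]]'
```

```text
time: 16.45
position: [0.478, -0.1834, 0.1499]
tool_rot: [2.853, 1.313, 0.001]
ft_force: [-0.3, -0.3, 5.1]
grip_width: 0.469
time: 17.45
position: [0.4779, -0.1834, 0.1478]
tool_rot: [2.853, 1.314, 0.0]
ft_force: [-1.1, -0.7, 5.0]
grip_width: 0.468
```

```bash
python3 -m jog '[[0,0,-0.5,0],[0,0,-1,0],[0,0,-1.5,0],[0,0,-2,0],[0,0,-2.5,0],[0,0,-3,0],[0,0,-3,0],[0,0,-3,0]]'
python3 -m jog '[[0,0,-0.5,0],[0,0,-1,0],[0,0,-1.5,0],[0,0,-2,0],[0,0,-2.5,0],[0,0,-3,0],[0,0,-3,0],[0,0,-3,0]]'
```

```text
time: 18.45
position: [0.4775, -0.1832, 0.1443]
tool_rot: [-2.854, -1.313, 0.001]
ft_force: [-0.2, -1.2, -1.4]
grip_width: 0.469
time: 19.45
position: [0.4777, -0.1832, 0.1414]
tool_rot: [2.854, 1.314, -0.0]
ft_force: [-0.7, -0.2, 0.1]
grip_width: 0.464
```

Past the balls and sliding easily; the flange should come at TCP ≈ 0.123.

```bash
python3 -m jog '[[0,0,-1.5,0],[0,0,-3,0],[0,0,-4.5,0],[0,0,-6,0],[0,0,-7.5,0],[0,0,-9,0],[0,0,-10,0],[0,0,-10,0]]'
python3 -m jog '[[0,0,-0.5,0],[0,0,-1,0],[0,0,-1.5,0],[0,0,-2,0],[0,0,-2.5,0],[0,0,-3,0],[0,0,-3,0],[0,0,-3,0]]'
```

```text
time: 20.45
position: [0.4777, -0.1832, 0.1312]
tool_rot: [2.854, 1.314, -0.0]
ft_force: [-0.6, -0.6, -1.7]
grip_width: 0.466
time: 21.45
position: [0.4777, -0.1833, 0.1284]
tool_rot: [2.854, 1.314, -0.0]
ft_force: [-1.2, 0.3, -1.5]
grip_width: 0.468
```

```bash
python3 -m jog '[[0,0,-0.5,0],[0,0,-1,0],[0,0,-1.5,0],[0,0,-2,0],[0,0,-2,0],[0,0,-2,0],[0,0,-2,0],[0,0,-2,0]]'
python3 -m jog '[[0,0,-0.3,0],[0,0,-0.6,0],[0,0,-1,0],[0,0,-1,0],[0,0,-1,0],[0,0,-1,0],[0,0,-1,0],[0,0,-1,0]]'
```

```text
time: 22.45
position: [0.4774, -0.1831, 0.1261]
tool_rot: [-2.853, -1.314, 0.001]
ft_force: [0.3, -0.3, -10.1]
grip_width: 0.467
time: 23.45
position: [0.4776, -0.1833, 0.1255]
tool_rot: [2.854, 1.314, -0.0]
ft_force: [-1.1, -0.9, -6.8]
grip_width: 0.468
```

The balls have snapped out and are pulling the bobbin down (-10 N). I'll continue gently onto the flange.

```bash
python3 -m jog '[[0,0,-0.3,0],[0,0,-0.6,0],[0,0,-0.8,0],[0,0,-0.8,0],[0,0,-0.8,0],[0,0,-0.8,0],[0,0,-0.8,0],[0,0,-0.8,0]]'
python3 -m jog '[[0,0,-0.3,0],[0,0,-0.6,0],[0,0,-0.8,0],[0,0,-0.8,0],[0,0,-0.8,0],[0,0,-0.8,0],[0,0,-0.8,0],[0,0,-0.8,0]]'
```

```text
time: 24.45
position: [0.4778, -0.1834, 0.1249]
tool_rot: [2.853, 1.313, 0.0]
ft_force: [-1.1, -1.2, -5.4]
grip_width: 0.467
time: 25.45
position: [0.4779, -0.1833, 0.1241]
tool_rot: [2.853, 1.314, 0.001]
ft_force: [-0.3, -0.8, -1.3]
grip_width: 0.468
```

```bash
python3 -m jog '[[0,0,-0.3,0],[0,0,-0.6,0],[0,0,-0.8,0],[0,0,-0.8,0],[0,0,-0.8,0],[0,0,-0.8,0],[0,0,-0.8,0],[0,0,-0.8,0]]'
python3 -m jog '[[0,0,-0.2,0],[0,0,-0.4,0],[0,0,-0.5,0],[0,0,-0.5,0],[0,0,-0.5,0],[0,0,-0.5,0],[0,0,-0.5,0],[0,0,-0.5,0]]'
```

```text
time: 26.45
position: [0.478, -0.1833, 0.1234]
tool_rot: [2.853, 1.314, 0.001]
ft_force: [-1.7, -0.2, 5.6]
grip_width: 0.466
time: 27.45
position: [0.478, -0.1833, 0.1232]
tool_rot: [2.854, 1.314, 0.001]
ft_force: [-1.8, 0.5, 7.0]
grip_width: 0.465
```

Home: the cushion is being compressed with about 7 N of hand push on top of the balls' pull. I'll relax to neutral, open and retreat.

```bash
python3 -m jog '[[0,0,0.4,0],[0,0,0.8,0],[0,0,1,0],[0,0,1,0],[0,0,1,0],[0,0,1,0],[0,0,1,0],[0,0,1,0]]'
python3 -m jog '[[0,0,0,0],[0,0,0,0],[0,0,0,0],[0,0,0,0],[0,0,0,0],[0,0,0,0],[0,0,0,0],[0,0,0,0]]' 0.38
python3 -m jog '[[0,0,4,0],[0,0,12,0],[0,0,25,0],[0,0,45,0],[0,0,65,0],[0,0,85,0],[0,0,105,0],[0,0,120,0]]'
python3 -m jog '[[0,20,0,0],[0,50,0,0],[0,85,0,0],[0,120,0,0],[0,155,0,0],[0,180,0,0],[0,200,0,0],[0,200,0,0]]'
python3 - <<'E'
from bench import *
import cv2,numpy as np
t=get_image("top")["image"];s=get_image("side")["image"]
cv2.imwrite("pics/top9.png",t[:,:,::-1]);cv2.imwrite("pics/side9.png",s[:,:,::-1])
c=lambda im,x,y,w,h,W,H:cv2.resize(im[y:y+h,x:x+w,::-1],(W,H),interpolation=cv2.INTER_CUBIC)
cv2.imwrite("pics/c4.png",np.hstack([c(t,410,250,90,90,400,400),c(s,325,345,100,100,400,400)]))
E
```

```text
time: 28.45
position: [0.4779, -0.1833, 0.1237]
tool_rot: [2.853, 1.313, 0.001]
ft_force: [1.8, -0.1, 1.7]
grip_width: 0.467
time: 29.45
position: [0.4777, -0.1833, 0.1237]
tool_rot: [2.854, 1.314, 0.0]
ft_force: [-0.0, -0.4, 0.7]
grip_width: 0.69
time: 30.45
position: [0.4781, -0.1835, 0.2455]
tool_rot: [2.853, 1.313, 0.003]
ft_force: [0.4, -0.7, -0.4]
grip_width: 0.69
time: 31.45
position: [0.4776, 0.0181, 0.244]
tool_rot: [2.852, 1.318, 0.0]
ft_force: [0.8, -0.4, 0.7]
grip_width: 0.69
```

View pics/c4.png

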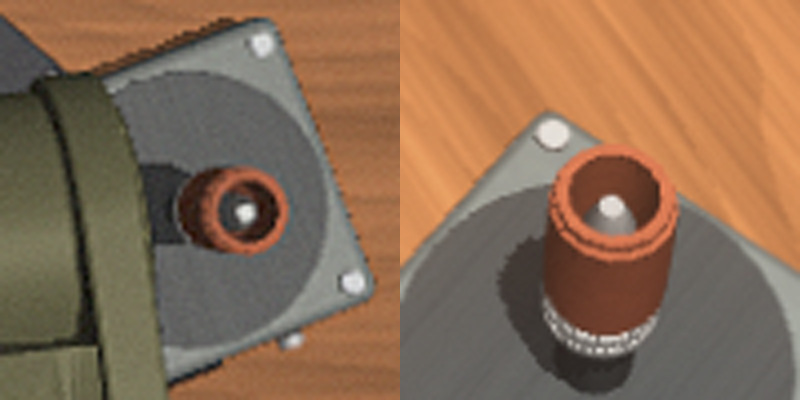

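View pics/side9.png

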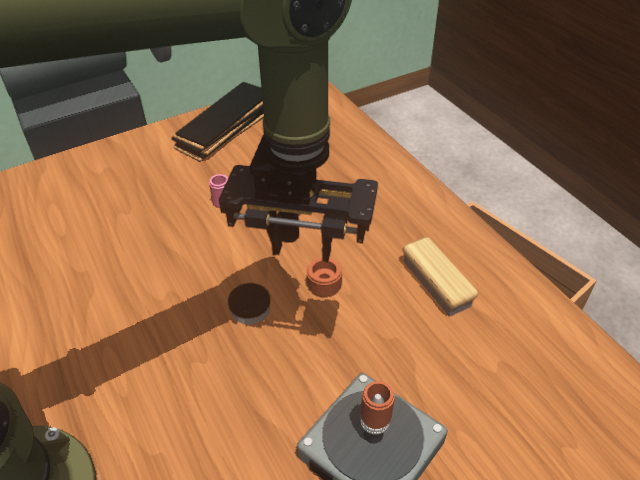

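The bobbin sits upright on the bright flange rim, side crop (605,330), with the tip visible inside it. Everything else is where it was and the gripper is clear. One numeric height check, then I hand in.

```bash
python3 -m jog '[[0,0,0,0],[0,0,0,0],[0,0,0,0],[0,0,0,0],[0,0,0,0],[0,0,0,0],[0,0,0,0],[0,0,0,0]]'
python3 - <<'E'
from h import *
from bench import *
T,S=get_image("top"),get_image("side")
print("rim",tri(T,(465.8,297.3),S,(378.4,395.0)))
print(get_state()["qd"].round(3)); print(close_job())
E
```

```text
time: 32.55
position: [0.4777, 0.0167, 0.2437]
tool_rot: [2.854, 1.314, -0.0]
ft_force: [0.1, -0.4, -0.5]
grip_width: 0.692
rim (array([ 0.47985174, -0.18341318,  0.15788515]), np.float64(2.158462529756852))
[-0.001 -0.    -0.     0.     0.     0.001 -0.001]
the job is handed in; nothing more can be done
None
```

The slim rust-brown bobbin is on the spindle, clicked home and sitting on the flange. I let go of it, moved the gripper clear and handed the job in at about 32.6 s.

- **What I felt:** I lowered it in the hand throughout. On the straight rod I eased it over about 1.2 mm because of a 5 N side force. The balls met it with the fingertips (TCP) at 0.150 m. They snapped out near 0.126 m, drawing it down with about 10 N. The cushion then took a firm 7 N push at 0.123 m. Adding the balls' pull, I put the load on the spindle at about 18 N, well under the 32 N limit. The forces I have are readings at the end of each call, so a short peak in between would not show.
- **Last checks:** The pictures show the bobbin upright on the flange with the gripper well clear, and the wide bobbin, tin and brush where they were. The two pink bobbins and the black one were partly hidden by the arm in the last side view. They were untouched in the crop taken at the grasp.
- **Disagreement:** The final camera reading put the bobbin's rim at 0.158 m, against about 0.161 m expected from feel. The two camera rays missed each other by 2.2 mm, so I took this as measuring error. It reads low, so it does not suggest the bobbin is standing proud.

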